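Slide the tall shim crate home into its stall

TASK

Clear the cutting mat: with the fingers low against the tall crate of cedar shims, near its base, push it so that it slides, always standing, off the mat and into the empty stall at the back, fully home with its broad side flat against the back board. Do not grasp or lift it, do not push on its upper half, never let it rock or tip, and leave everything else where it stands.

Things in the scene. Friction and masses are not known exactly. Their poses are not given: they have to be found in the camera images.
- crate: tall slatted wooden crate on the mat, packed with upright cedar shims: 90 (own x) x 120 (own y) mm, slats 150 mm and shims about 205 mm high; 0.9 kg, centre of mass 100 mm up, friction about 0.6: a high push tips it. Lowest slats flat to 52 mm up on all sides. Origin: centre of underside; z up; own -x broad face roughly to the robot at the start.
- stall_empty: the empty one (left or right varies) of two open-fronted pine stalls fixed behind the mat; no floor. Back board 130 mm high, side boards 60 to 105 mm, 12 mm thick, 160 mm clear between. Origin: on the table where the crate's origin is when home: 45 mm before the back board's inner face, midway between the sides, which reach 30 mm to -x of it. Own +x into the stall.
- crate_upper: the upper half of the tall crate (top slats and protruding shims), rigidly part of it; not to be pushed or held. Origin: on the crate's own z axis, 105 mm above its underside; everything of it lies above that.
- stall_full: the other stall, same build, same origin and axes; the squat kindling crate stands in it. Fixed.
- mat: green plastic cutting mat, 220 (x) x 300 (y) x 3 mm, fixed to the table; origin: centre of its underside. It ends in front of the stalls; a thing slid off it drops 3 mm to the bare table.
- kindling_crate: squat slatted crate of kindling sticks, 90 x 120 mm, about 125 mm high, standing in the other stall; loose, to be left alone. Origin: centre of underside.
- jar: squat glass jar with a ribbed metal twist cap, 86 mm across, 76 mm high; loose, leave alone. Origin: centre of underside.
- acorn_dish: acorn-shaped lidded ceramic dish, 92 mm across, 82 mm high; loose, leave alone. Origin: centre of underside.
- bench_scraper: stainless bench scraper lying flat, blade 100 (x) x 150 (y) mm, round grip 22 mm thick along its -x edge; loose, leave alone. Origin: on the table under its middle.
- sharpener: pink plastic pencil sharpener with a crank, 105 (x) x 66 (y) mm, 105 mm high; crank on +x; loose, leave alone. Origin: centre of underside.
- shim_stack: small stack of cedar shims with two more leaning on it, 200 (x) x 80 (y) mm, 35 mm high; loose, leave alone. Origin: on the table under the middle of the stack.
- tape_measure: tape measure standing on its base, 68 x 34 mm, 66 mm high; loose, leave alone. Origin: centre of underside.
- mug: white mug, 80 mm across, 92 mm high, handle on +y; loose, leave alone. Origin: centre of underside.

How it is judged:
At the end, for the whole second after the job is handed in: the tall crate stands upright on the bare table in the empty stall, its broad side flat against the back board (gap under 10 mm, within 0.1 rad of square), between the side boards, at rest (x of crate in the frame of stall_empty between -0.01 and 0.006 m and y of crate in the frame of stall_empty between -0.03 and 0.03 m and angle between the x axis of crate and the x axis of stall_empty, either way round below 0.1 rad and angle between crate's own z axis and vertical below 0.04 rad and height (world z) of crate below 0.004 m and linear speed of crate below 0.01 m/s); the robot touches nothing.
It fails at once if the tall crate rocks or tips (more than 0.12 rad) (angle between crate's own z axis and vertical above 0.12 rad).
It fails at once if the tall crate is lifted (height (world z) of crate above 0.015 m).
It fails at once if the tall crate is pushed by its upper half (contact force between any of the arm, the fingers and crate_upper above 3 N).
It fails at once if any other thing is disturbed (moved more than 15 mm) (distance of any of kindling_crate, jar, acorn_dish, bench_scraper, sharpener, shim_stack, tape_measure, mug from where it was at the start of the episode above 0.015 m).
It also fails if it takes over 58 s, if anything falls off the work surface, if the arm or the gripper's body presses on something with over 40 N, if the wrist force passes 120 N, or if a joint passes its speed limit or range.

ROBOT

A 7-joint arm with a two-finger parallel gripper is mounted at the origin on the work surface. World frame = base frame: x ahead of the robot, y to its left, z up, the work surface at z = 0. Lengths are in m, angles in rad, forces in N, time in s.
With the tool pointing down it reaches from about 0.4 to 0.875 m from the base axis. Payload 19.3 kg.
Tool frame: the origin (TCP) lies midway between the tips of the shut fingers; the grasp point (between the pads) lies 19 mm behind it (tcp_to_grasp is the z of the grasp point in the tool frame, in m); z points along the fingers, y is the line along which they close (so a half turn about z gives the same grasp; the last joint's range is limited). The gripper opens to 85 mm and grips with 20 to 120 N. Pads are 22 mm wide; open, the fingers measure 114 mm over their backs; the gripper's body (76 mm by 85 mm) begins 54 mm behind the grasp point. The pads swing forward as they close: fully open they stand 13 mm farther back than shut.
Start: joints at [-1.261, 0.521, -0.036, 1.599, 0.021, 1.021, -0.113], TCP at [0.232, 0.58, 0.231] pointing down, gripper open.
Joint ranges: [-2.91, 2.91], [-0.3, 2.13], [-1.5, 1.42], [0.17, 2.43], [-1.26, 4.41], [0.16, 1.93], [-2.52, 2.52]. Speed limits (rad/s): [1.89, 1.89, 2.39, 2.39, 3.01, 3.01, 3.01].

INTERFACE

Orientations are given as [roll, pitch, yaw] about the fixed x, y, z axes, in that order (R = Rz(yaw) Ry(pitch) Rx(roll)).
In Python, from workcell import * gives the robot as it stands.
- The arm moves only by the tool send_rows, never from a script. Its argument "increments" is a list of rows, each a list of 3 entries, a list of its own where there are three numbers: the shift along the tool's x, y, z in mm, then the turn, a rotation vector about the tool's x, y, z in degrees, then the gripper's target within -1 to 1 (fully open at 1, half-way at 0, shut at -1). In form: [[[x, y, z], [wx, wy, wz], grip], ...]. A call has 1 to 10 rows; each row is the pose to reach, as a shift and turn from the pose commanded when the call began, along the tool's axes at that moment; what a row does not reach only later rows make up. A row lasts 1/10 s, in which the tool goes at most 50 mm and 8.59 degrees, less where a joint would pass 70% of its speed; a pose out of reach is approached as far as the arm can. A call with a gripper value outside its range is refused whole. The fingers move at their own pace and stop on an object; "newtons" is the grip in N (left out, the last holds). Time passes only in rows, so rows that repeat a pose let the fingers close. It gives the time, the measured TCP pose, the force, the opening and the grip force at its end, in the units of the state.
- observe(): the state, without advancing time (a new reading comes with each control period).
- grab_frame(name): name is "scene" or "top" or "wrist"; returns the picture (480x640x3 uint8, blue, green, red); there is no depth.
- camera_params(name): a dict with "fovy" (degrees; the focal length in pixels is half the picture's height over the tangent of half this angle, whatever the lens; pixels are square), "cx", "cy" (the principal point, pixels), "distortion" ([k1, k2, p1, p2, k3] as OpenCV has them; the pictures are not rectified), "extrinsics" (4x4, takes a point from world to camera coordinates). Camera axes: x right, y down, z forward; pixel columns grow to the right and rows downward; lengths in m; the calibration is good to about 2 mm. A picture is of the moment at which its call begins: read the wrist's pose just before it. camera_params takes no time and is no camera call; for the wrist camera it gives the pose at the moment of the call.
- job_done(): hands the job in; it is judged then, once.
The state is a dict: "clock": time; "qpos": joint angles; "qd": joint speeds; "joint_efforts": joint torques, N m; "position": TCP position; "tool_rot": TCP orientation; "force": force on the tool from outside, world axes, zero at the start; "moment": the same for the moment, N m; "grip_width": finger opening in m; "finger_force": force on a finger pad.
Only numpy, scipy, OpenCV 4.12 (cv2) and the standard library are available. Lean on these libraries where they do the work, as an engineer would, in place of code of your own. Each camera call takes 0.05 s, during which the arm holds its last target. There are 200 camera calls.

## Working session

There is one attempt and no reset: what is moved stays moved. The work goes in short steps, Python scripts to look and compute and a tool call to move; the robot and the scene stay as the last step left them, time stands still between calls to the robot, and variables do not carry over. Pictures are saved under pics/ and viewed, at most 10 in all, crops included, and the job is handed in when it is done.

Besides the shell and the picture viewer there is one more tool, called after "Call:" as a command line: name --argument value ..., lists and objects as JSON in quotes. send_rows: Moves the arm, as the interface text tells. Its arguments: {"type":"object","properties":{"increments":{"type":"array"},"newtons":{"type":"number"}},"required":["increments"]}

```bash
mkdir -p pics
cat > h.py <<'E'
from workcell import *
import numpy as np, cv2
def KD(n):
    p=camera_params(n); f=240/np.tan(np.radians(p["fovy"]/2))
    return np.array([[f,0,p["cx"]],[0,f,p["cy"]],[0,0,1]]),np.array(p["distortion"],float),np.array(p["extrinsics"])
def ray(n,px,z,P=None):
    K,D,E=P or KD(n)
    u=cv2.undistortPoints(np.array(px,float).reshape(-1,1,2),K,D).reshape(-1,2)
    d=np.c_[u,np.ones(len(u))]@E[:3,:3]; c=-E[:3,:3].T@E[:3,3]
    return c+d*((z-c[2])/d[:,2])[:,None]
def proj(n,X):
    K,D,E=KD(n)
    return cv2.projectPoints(np.array(X,float).reshape(-1,3),cv2.Rodrigues(E[:3,:3])[0],E[:3,3],K,D)[0].reshape(-1,2)
E
python3 - <<'E'
from h import *
print(observe())
for n in("scene","top"):
    cv2.imwrite(f"pics/{n}0.png",grab_frame(n)); K,D,E=KD(n); print(n,K[0,0],-E[:3,:3].T@E[:3,3],E[:3,:3].round(2).tolist())
E
```

```text
{'clock': 0.0, 'qpos': array([-1.26119269,  0.52202945, -0.03631654,  1.59997421,  0.02121448,
        1.02105401, -0.112785  ]), 'qd': array([ 0.0003754 ,  0.00168893, -0.00067203,  0.0012505 , -0.00019714,
       -0.00125988,  0.00095816]), 'joint_efforts': array([ 1.42465691e-03, -9.27094245e+01,  1.98051922e+00, -3.69940317e+01,
        1.79453212e-02,  8.06627126e-03, -8.53729375e-06]), 'position': array([0.23163843, 0.58015834, 0.23072832]), 'tool_rot': array([-3.14051692e+00,  9.21288601e-05,  2.76179163e+00]), 'force': array([-0.30883308,  0.17356564,  0.0244469 ]), 'moment': array([-0.00679178, -0.00240025,  0.00731438]), 'finger_force': 0.0, 'grip_width': 0.08572970742928063}
scene 441.0674966277421 [ 0.7368175  -0.52121536  0.81366968] [[0.95, 0.31, -0.02], [0.23, -0.73, -0.65], [-0.21, 0.61, -0.76]]
top 471.4151928159308 [0.30610238 0.05934237 1.2847666 ] [[-0.01, -1.0, -0.0], [-0.98, 0.01, -0.19], [0.19, 0.0, -0.98]]
```

View pics/scene0.png

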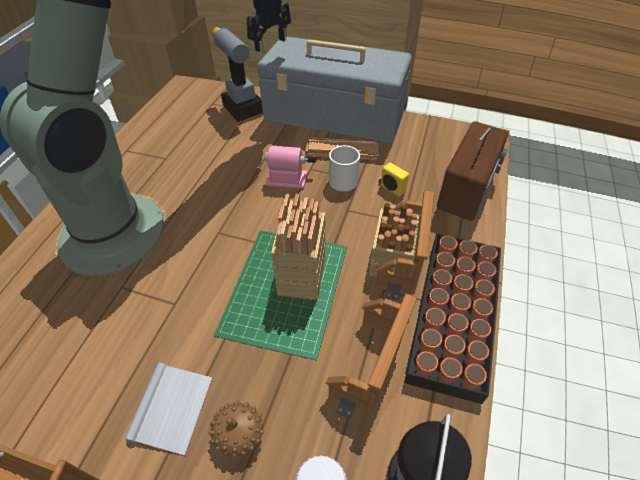

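View pics/top0.png

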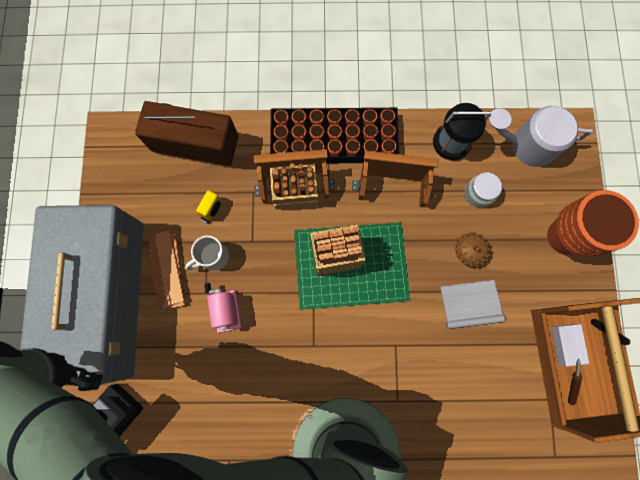

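The scene view shows the tall crate on the mat at about (300,260) and the empty stall at (370,345), the nearer one. In the top view the crate top is at (337,248), the mat corners are near (295,230)-(410,300), and the empty stall's back board runs (364,155)-(438,162). I'll crop in for corners.

Run:
```python
from h import *
im=cv2.imread("pics/top0.png")[140:320,285:450]; cv2.imwrite("pics/topc.png",cv2.resize(im,None,fx=3.3,fy=3.3,interpolation=cv2.INTER_CUBIC))
im=cv2.imread("pics/scene0.png")[185:425,215:425]; cv2.imwrite("pics/scenec.png",cv2.resize(im,None,fx=2.5,fy=2.5,interpolation=cv2.INTER_CUBIC))
```

```text
(no output)
```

View pics/topc.png

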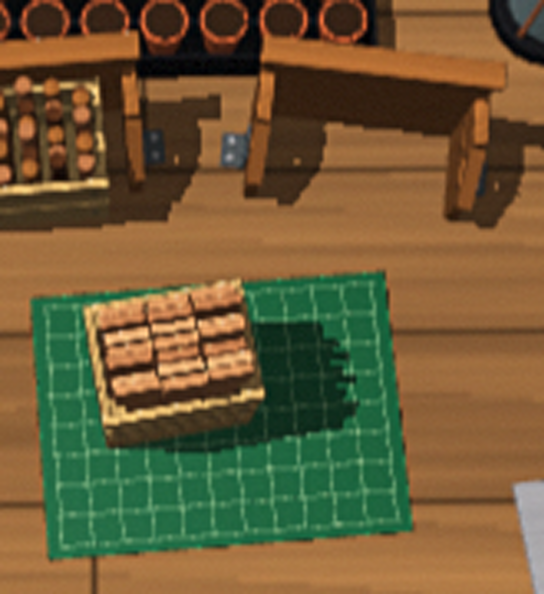

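View pics/scenec.png

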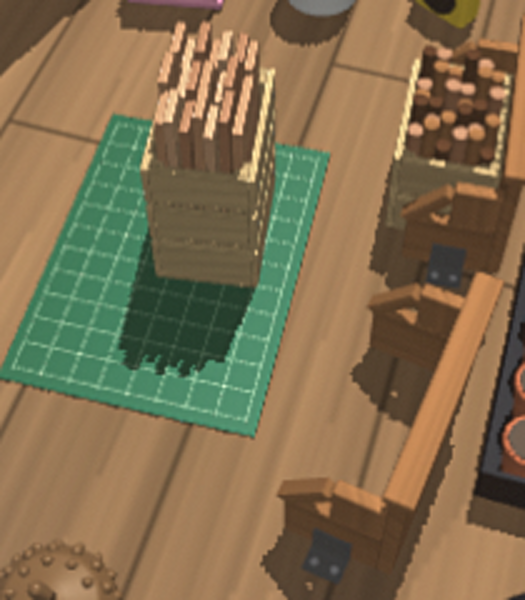

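The top crop shows the crate rim corners near (88,308), (240,282), (262,390), (106,430), and the stall back board's inner top edge (268,62)-(503,88). The scene crop shows the crate's base corners at (155,275) and (258,286).

Run:
```python
from h import *
T=lambda p,z:ray("top",np.array(p)/3.3+[285,140],z)
S=lambda p,z:ray("scene",np.array(p)/2.5+[215,185],z)
np.set_printoptions(precision=4,suppress=True)
c=T([(88,308),(240,282),(262,390),(106,430)],.15);print("rim",c,c.mean(0))
print("edges",[ (np.linalg.norm(c[i]-c[i-1]).round(4),np.degrees(np.arctan2(*(c[i]-c[i-1])[1::-1])).round(1)) for i in range(4)])
print("base top",T([(115,447),(262,425)],.003)); print("base scene",S([(155,275),(258,286)],.003))
b=T([(268,62),(503,88)],.13);print("back inner",b)
d=b[1]-b[0];print("yaw",np.degrees(np.arctan2(d[1],d[0]))+90)
print("back outer/inner scene",S([(497,278),(412,505),(390,497),(478,275)],.13))
print("side fronts base",T([(248,192),(262,192),(447,215),(467,215)],.0))
print("side fronts scene z.06",S([(372,293),(283,490)],.06))
m=T([(33,298),(386,271),(412,530),(50,558)],.003);print("mat",m,m.mean(0))
K=T([(0,64),(137,52)],.13);print(K)
```

```text
rim [[ 0.5439  0.0811  0.15  ]
 [ 0.5628 -0.0326  0.15  ]
 [ 0.4811 -0.0469  0.15  ]
 [ 0.4523  0.0683  0.15  ]] [0.51   0.0175 0.15  ]
edges [(np.float64(0.0925), np.float64(8.0)), (np.float64(0.1153), np.float64(-80.5)), (np.float64(0.083), np.float64(-170.0)), (np.float64(0.1188), np.float64(104.0))]
base top [[ 0.457   0.0621  0.003 ]
 [ 0.4744 -0.06    0.003 ]]
base scene [[ 0.4763 -0.0471  0.003 ]
 [ 0.5659 -0.0307  0.003 ]]
back inner [[ 0.7437 -0.0602  0.13  ]
 [ 0.7209 -0.2431  0.13  ]]
yaw -7.087141969783147
back outer/inner scene [[ 0.7585 -0.0489  0.13  ]
 [ 0.738  -0.2363  0.13  ]
 [ 0.7232 -0.2352  0.13  ]
 [ 0.7445 -0.0504  0.13  ]]
side fronts base [[ 0.6757 -0.0534  0.    ]
 [ 0.6756 -0.0654  0.    ]
 [ 0.654  -0.2229  0.    ]
 [ 0.6539 -0.24    0.    ]]
side fronts scene z.06 [[ 0.6672 -0.0443  0.06  ]
 [ 0.6479 -0.2235  0.06  ]]
mat [[ 0.5837  0.1303  0.003 ]
 [ 0.6046 -0.1682  0.003 ]
 [ 0.3868 -0.1807  0.003 ]
 [ 0.3664  0.1159  0.003 ]] [ 0.4854 -0.0257  0.003 ]
[[0.7438 0.1497 0.13  ]
 [0.7528 0.0423 0.13  ]]
```

Call:
send_rows --increments '[[[-426, -282, 0], [0, 0, 75], 0], [[-426, -282, 0], [0, 0, 75], 0], [[-426, -282, 0], [0, 0, 75], 0], [[-426, -282, 0], [0, 0, 75], 0], [[-426, -282, 0], [0, 0, 75], 0], [[-426, -282, 0], [0, 0, 75], 0], [[-426, -282, 0], [0, 0, 75], 0], [[-426, -282, 0], [0, 0, 75], 0], [[-426, -282, 0], [0, 0, 75], 0], [[-426, -282, 0], [0, 0, 75], 0]]'

```text
clock: 1.1
position: [0.5173, 0.1678, 0.2313]
tool_rot: [-3.142, 0.0, 1.449]
force: [0.7, 1.4, 0.1]
grip_width: 0.0427
finger_force: 0.0
```

Call:
send_rows --increments '[[[0, 0, 0], [0, -8, 0], 0], [[0, 0, 0], [0, -16, 0], 0], [[0, 0, 0], [0, -24, 0], 0], [[0, 0, 0], [0, -32, 0], 0], [[0, 0, 0], [0, -40, 0], 0], [[0, 0, 40], [0, -40, 0], 0], [[0, 0, 80], [0, -40, 0], 0], [[0, 0, 120], [0, -40, 0], 0], [[0, 0, 140], [0, -40, 0], 0], [[0, 0, 140], [0, -40, 0], 0]]'

```text
clock: 2.1
position: [0.5157, 0.1689, 0.0896]
tool_rot: [-3.138, 0.701, 1.455]
force: [-0.7, -0.5, 1.1]
grip_width: 0.0428
finger_force: 0.0
```

Run:
```python
from h import *
o=observe();print(o["position"],o["tool_rot"],o["qpos"].round(2))
a=grab_frame("scene")[60:420,140:460]; b=grab_frame("wrist"); cv2.imwrite("pics/s1.png",np.hstack([cv2.resize(a,None,fx=1.33,fy=1.33),cv2.resize(b,(372,479))])[:478]) if 0 else cv2.imwrite("pics/s1.png",cv2.resize(a,None,fx=1.6,fy=1.6))
```

```text
[0.51571675 0.16894504 0.08956391] [-3.13832543  0.70101983  1.45488447] [-0.99  0.92  0.48  1.64  0.15  1.13 -0.81]
```

View pics/s1.png

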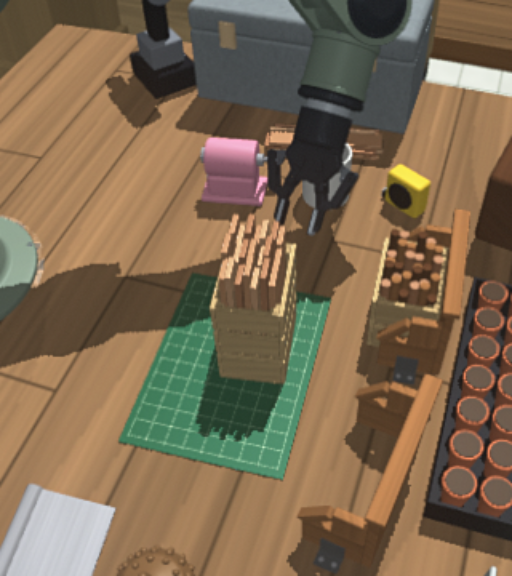

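The gripper is tilted 40° and hangs at about (305,215) in the crop, just beyond the crate's left (+y) face, clear of the mug at (335,170). I'll lower it.

Call:
send_rows --increments '[[[4, 3, 22], [0, 0, 0], 0], [[8, 6, 43], [0, 0, 0], 0], [[12, 9, 65], [0, 0, 0], 0], [[15, 12, 86], [0, 0, 0], 0], [[15, 12, 86], [0, 0, 0], 0], [[15, 12, 86], [0, 0, 0], 0]]'

```text
clock: 2.8
position: [0.5241, 0.1253, 0.0174]
tool_rot: [3.14, 0.697, 1.452]
force: [0.3, 0.2, -0.0]
grip_width: 0.0427
finger_force: 0.0
```

Call:
send_rows --increments '[[[-4, 0, 8], [0, 0, 0], 0], [[-10, 0, 13], [0, 0, 0], 0], [[-16, 0, 18], [0, 0, 0], 0], [[-22, 0, 23], [0, 0, 0], 0], [[-27, 0, 27], [0, 0, 0], 0], [[-31, 0, 30], [0, 0, 0], 0], [[-35, 0, 33], [0, 0, 0], 0], [[-39, 0, 37], [0, 0, 0], 0], [[-43, 0, 40], [0, 0, 0], 0], [[-47, 0, 43], [0, 0, 0], 0]]'

```text
clock: 3.8
position: [0.5159, 0.0612, 0.013]
tool_rot: [3.142, 0.698, 1.453]
force: [1.1, 3.4, -1.3]
grip_width: 0.0432
finger_force: 1.7
```

Call:
send_rows --increments '[[[-4.6, 0, 3.9], [0, 0, 0], 0], [[-9.2, 0, 7.7], [0, 0, 0], 0], [[-13.8, 0, 11.6], [0, 0, 0], 0], [[-18.4, 0, 15.4], [0, 0, 0], 0], [[-23, 0, 19.3], [0, 0, 0], 0], [[-27.6, 0, 23.2], [0, 0, 0], 0], [[-32.2, 0, 27], [0, 0, 0], 0], [[-36.8, 0, 30.9], [0, 0, 0], 0], [[-41.4, 0, 34.7], [0, 0, 0], 0], [[-46, 0, 38.6], [0, 0, 0], 0]]'

```text
clock: 4.8
position: [0.5087, 0.0013, 0.013]
tool_rot: [-3.141, 0.698, 1.453]
force: [0.2, 5.6, 0.2]
grip_width: 0.0426
finger_force: 2.3
```

Run:
```python
from h import *
o=observe();print(o["position"],o["force"])
a=grab_frame("top")[140:320,285:450]; b=grab_frame("scene")[180:420,200:440]
cv2.imwrite("pics/s2.png",np.hstack([cv2.resize(a,None,fx=2.5,fy=2.5),cv2.resize(b,(380,450))]))
```

```text
[0.50867915 0.00134829 0.0130402 ] [0.24261295 5.58861118 0.15615796]
```

View pics/s2.png

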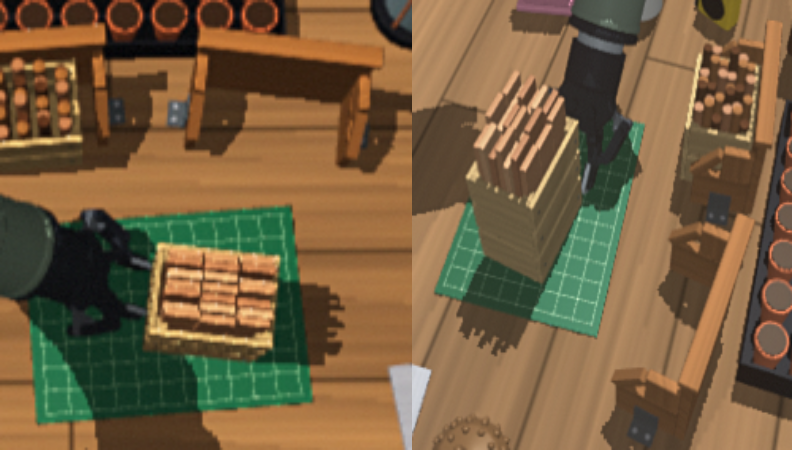

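The crate is now flush with both fingers and turned about -7°, rim corners at (158,244), (279,255) in the left half, still standing. I'll continue the side push by about 62 mm.

Call:
send_rows --increments '[[[-4.7, 0, 4], [0, 0, 0], 0], [[-9.4, 0, 8], [0, 0, 0], 0], [[-14.1, 0, 12], [0, 0, 0], 0], [[-18.8, 0, 16], [0, 0, 0], 0], [[-23.5, 0, 20], [0, 0, 0], 0], [[-28.5, 0, 24], [0, 0, 0], 0], [[-33.5, 0, 28], [0, 0, 0], 0], [[-38.5, 0, 32], [0, 0, 0], 0], [[-43.5, 0, 36.5], [0, 0, 0], 0], [[-47, 0, 39.5], [0, 0, 0], 0]]'

```text
clock: 5.9
position: [0.5015, -0.0597, 0.013]
tool_rot: [-3.142, 0.698, 1.453]
force: [0.2, 5.8, 1.4]
grip_width: 0.0431
finger_force: 2.7
```

Call:
send_rows --increments '[[[8, 0, -6], [0, 0, 0], 0], [[25, 0, -21], [0, 0, 0], 0], [[50, 0, -42], [0, 0, 0], 0], [[70, 0, -59], [0, 0, 0], 0], [[70, 0, -59], [0, 0, 0], 0]]'

```text
clock: 6.4
position: [0.513, 0.0362, 0.0125]
tool_rot: [-3.141, 0.696, 1.457]
force: [1.1, -1.0, -0.4]
grip_width: 0.0426
finger_force: 0.0
```

Run:
```python
from h import *
o=observe();print(o["clock"],o["position"],o["tool_rot"],o["force"],o["qpos"].round(2))
im=grab_frame("top")[140:320,285:450]; cv2.imwrite("pics/s3.png",cv2.resize(im,None,fx=3.3,fy=3.3,interpolation=cv2.INTER_CUBIC))
```

```text
6.4 [0.51301839 0.03622759 0.01250453] [-3.14136767  0.69600799  1.4573723 ] [ 1.11525181 -0.98277899 -0.35682718] [-0.86  0.99  0.49  1.84  0.21  0.8  -0.78]
```

View pics/s3.png

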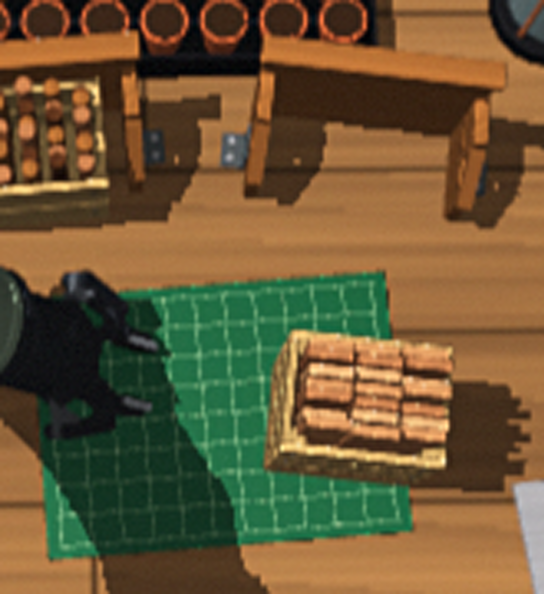

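The crate stands square to the stall, rim centre near (367,400) in the crop, overhanging the mat's right edge slightly. Fingers are free at (145,370). I'll lift and compute the crate's position.

Call:
send_rows --increments '[[[-30, 0, -35], [0, 0, 0], 0.5], [[-60, 0, -71], [0, 0, 0], 1], [[-90, 0, -107], [0, 0, 0], 1], [[-120, 0, -143], [0, 0, 0], 1], [[-154, 0, -184], [0, 8, 0], 1], [[-154, 0, -184], [0, 16, 0], 1], [[-154, 0, -184], [0, 24, 0], 1], [[-154, 0, -184], [0, 32, 0], 1], [[-154, 0, -184], [0, 40, 0], 1], [[-154, 0, -184], [0, 40, 0], 1]]'

```text
clock: 7.45
position: [0.5118, 0.0268, 0.2542]
tool_rot: [3.14, -0.004, 1.443]
force: [-0.1, -0.9, 0.8]
grip_width: 0.0855
finger_force: 0.0
```

Run:
```python
from h import *
o=observe();print(o["clock"],o["position"],o["tool_rot"],o["qpos"].round(2))
T=lambda p,z:ray("top",np.array(p)/3.3+[285,140],z)
c=T([(295,332),(453,346),(445,465),(278,448)],.153);print(c,c.mean(0))
```

```text
7.45 [0.51182038 0.02683998 0.25416136] [ 3.14022166 -0.00448877  1.44345992] [-0.5   0.34  0.43  1.88 -0.18  0.95 -0.12]
[[ 0.52385131 -0.07220249  0.153     ]
 [ 0.51237321 -0.18883603  0.153     ]
 [ 0.42423325 -0.17872149  0.153     ]
 [ 0.43767694 -0.05725778  0.153     ]] [ 0.47453368 -0.12425445  0.153     ]
```

Call:
send_rows --increments '[[[-151, -104, 0], [0, 0, -90], 1], [[-151, -104, 0], [0, 0, -90], 1], [[-151, -104, 0], [0, 0, -90], 1], [[-151, -104, 0], [0, 0, -90], 1], [[-151, -104, 0], [0, 0, -90], 1], [[-151, -104, 0], [0, 0, -90], 1], [[-151, -104, 0], [0, 0, -90], 1], [[-151, -104, 0], [0, 0, -90], 1], [[-151, -104, 0], [0, 0, -90], 1], [[-151, -104, 0], [0, 0, -90], 1]]'

```text
clock: 8.45
position: [0.3907, -0.1058, 0.2528]
tool_rot: [-3.14, -0.002, 2.956]
force: [-0.8, 1.1, 0.6]
grip_width: 0.0857
finger_force: 0.0
```

Call:
send_rows --increments '[[[0, 0, 0], [0, 0, -3], 1], [[0, 0, 0], [0, 0, -6], 1], [[0, 0, 0], [0, -8, -6], 1], [[0, 0, 0], [0, -16, -6], 1], [[0, 0, 0], [0, -24, -6], 1], [[0, 0, 0], [0, -32, -6], 1], [[0, 0, 0], [0, -32, -6], 1]]'

```text
clock: 9.15
position: [0.3891, -0.1026, 0.2589]
tool_rot: [-3.134, 0.443, 3.065]
force: [-0.1, 0.3, 0.3]
grip_width: 0.0857
finger_force: 0.0
```

Run:
```python
from h import *
o=observe();print(o["clock"],o["position"],o["tool_rot"],o["qpos"].round(2))
```

```text
9.15 [ 0.3891172 -0.1025906  0.2589059] [-3.13448849  0.44282859  3.06523164] [ 0.11 -0.08  0.01  2.42 -0.03  0.36  1.64]
```

Call:
send_rows --increments '[[[15, 0, 32], [0, 0, 0], 1], [[30, 0, 65], [0, 0, 0], 1], [[45, 0, 97], [0, 0, 0], 1], [[63, 0, 136], [0, 0, 0], 1], [[63, 0, 136], [0, -4, 0], 1], [[63, 0, 136], [0, -8, 0], 1], [[63, 0, 136], [0, -15, 0], 1], [[63, 0, 136], [0, -15, 0], 1]]'

```text
clock: 9.95
position: [0.3576, -0.1143, 0.1106]
tool_rot: [-3.085, 0.176, -3.121]
force: [-2.2, -0.6, -2.8]
grip_width: 0.086
finger_force: 0.0
```

Run:
```python
from h import *
o=observe();print(o["clock"],o["position"],o["tool_rot"],o["qpos"].round(2))
```

```text
9.95 [ 0.3576488  -0.11428904  0.11061262] [-3.0850364   0.17647054 -3.12138986] [ 1.03  0.49 -1.11  2.43  1.09  0.55  0.63]
```

```bash
cat >> h.py <<'E'
from scipy.spatial.transform import Rotation as Ro
def ori(psi,al,ga):
    "pusher: heading psi deg, forward tilt al, lean ga (wrist to the right for ga>0)"
    R=Ro.from_euler("xyz",[180,0,180+psi],degrees=True)*Ro.from_rotvec([0,-al,0],degrees=True)
    n=[np.cos(np.radians(psi)),np.sin(np.radians(psi)),0]
    return Ro.from_rotvec(np.array(n)*ga,degrees=True)*R
def inc(p,R):
    o=observe(); C=Ro.from_euler("xyz",o["tool_rot"])
    print(o["clock"].__round__(2),o["position"].round(4),"q",o["qpos"].round(2),"F",o["force"].round(1))
    print("shift",(C.inv().apply(np.array(p)-o["position"])*1000).round(1),"turn",(C.inv()*R).as_rotvec(degrees=True).round(1))
E
python3 - <<'E'
from h import *
R=ori(-7,25,38);print(R.as_matrix().round(2))
inc([.42,-.17,.26],ori(-7,0,0))
inc([.42,-.17,.26],R)
E
```

```text
[[-0.87  0.1   0.49]
 [ 0.37  0.78  0.5 ]
 [-0.33  0.62 -0.71]]
9.95 [ 0.3576 -0.1143  0.1106] q [ 1.03  0.49 -1.11  2.43  1.09  0.55  0.63] F [-2.2 -0.6 -2.8]
shift [ -86.5  -64.6 -132.9] turn [-2.5 10.3  7.8]
9.95 [ 0.3576 -0.1143  0.1106] q [ 1.03  0.49 -1.11  2.43  1.09  0.55  0.63] F [-2.2 -0.6 -2.8]
shift [ -86.5  -64.6 -132.9] turn [-37.1 -16.5  19.5]
```

Call:
send_rows --increments '[[[-10, -5, -45], [0, 3, 2], -1], [[-25, -15, -90], [0, 6, 4], -1], [[-55, -35, -132], [-2, 10, 8], -1], [[-86, -65, -133], [-2, 10, 8], -1], [[-86, -65, -133], [-2, 10, 8], -1], [[-86, -65, -133], [-2, 10, 8], -1], [[-86, -65, -133], [-2, 10, 8], -1], [[-86, -65, -133], [-2, 10, 8], -1]]'

```text
clock: 10.75
position: [0.4187, -0.1695, 0.2597]
tool_rot: [-3.135, 0.004, 3.017]
force: [-0.5, -0.3, -0.7]
grip_width: 0.0005
finger_force: 0.0
```

Run:
```python
from h import *
inc([.42,-.20,.26],ori(-7,25,38))
```

```text
10.75 [ 0.4187 -0.1695  0.2597] q [ 1.24  0.45 -1.28  1.96  0.5   1.09  1.19] F [-0.5 -0.3 -0.7]
shift [ -5.1 -30.2  -0.1] turn [-37.8 -23.8   8.3]
```

Call:
send_rows --increments '[[[-5, -30, 0], [-7, -4.4, 1.5], -1], [[-5, -30, 0], [-14, -8.8, 3], -1], [[-5, -30, 0], [-21, -13, 4.5], -1], [[-5, -30, 0], [-28, -17.6, 6], -1], [[-5, -30, 0], [-35, -22, 7.6], -1], [[-5, -30, 0], [-37.8, -23.8, 8.3], -1], [[-5, -30, 0], [-37.8, -23.8, 8.3], -1], [[-5, -30, 0], [-37.8, -23.8, 8.3], -1]]'

```text
clock: 11.55
position: [0.4206, -0.1999, 0.2605]
tool_rot: [2.43, 0.34, 2.74]
force: [-0.0, -0.2, -0.0]
grip_width: -0.0
finger_force: 0.0
```

Run:
```python
from h import *
R=ori(-7,25,38)
inc([.415,-.20,.08],R)
inc([.415,-.19,.024],R)
```

```text
11.55 [ 0.4206 -0.1999  0.2605] q [ 1.82  0.8  -1.47  2.07  0.09  0.71  1.74] F [-0.  -0.2 -0. ]
shift [  65.  -111.7  126. ] turn [0. 0. 0.]
11.55 [ 0.4206 -0.1999  0.2605] q [ 1.82  0.8  -1.47  2.07  0.09  0.71  1.74] F [-0.  -0.2 -0. ]
shift [  87.4 -138.4  171. ] turn [0. 0. 0.]
```

Call:
send_rows --increments '[[[16, -28, 31], [0, 0, 0], -1], [[32, -56, 62], [0, 0, 0], -1], [[48, -84, 94], [0, 0, 0], -1], [[65, -112, 126], [0, 0, 0], -1], [[65, -112, 126], [0, 0, 0], -1], [[65, -112, 126], [0, 0, 0], -1]]'

```text
clock: 12.15
position: [0.4166, -0.2, 0.0819]
tool_rot: [2.43, 0.342, 2.742]
force: [0.1, 0.1, 0.3]
grip_width: 0.0002
finger_force: 0.0
```

Run:
```python
from h import *
R=ori(-7,25,38)
inc([.41,-.185,.024],R)
inc([.41,-.117,.024],R)
```

```text
12.15 [ 0.4166 -0.2     0.0819] q [ 1.64  1.03 -1.14  2.16  0.3   0.41  1.81] F [0.1 0.1 0.3]
shift [ 30.6 -24.5  45.6] turn [0.1 0.  0.2]
12.15 [ 0.4166 -0.2     0.0819] q [ 1.64  1.03 -1.14  2.16  0.3   0.41  1.81] F [0.1 0.1 0.3]
shift [55.6 28.7 79.8] turn [0.1 0.  0.2]
```

Call:
send_rows --increments '[[[15, -12, 22], [0, 0, 0], -1], [[31, -24, 45], [0, 0, 0], -1], [[41, -5, 60], [0, 0, 0], -1], [[50, 15, 70], [0, 0, 0], -1], [[58, 28, 78], [0, 0, 0], -1], [[58, 28, 78], [0, 0, 0], -1], [[58, 28, 78], [0, 0, 0], -1]]'

```text
clock: 12.85
position: [0.4075, -0.1191, 0.0247]
tool_rot: [2.432, 0.345, 2.74]
force: [0.5, -0.0, -0.3]
grip_width: 0.0001
finger_force: 0.0
```

Run:
```python
from h import *
R=ori(-7,25,38)
inc([.41,-.117,.024],R)
d=np.array([.9925,-.122,0]); print("per 10mm fwd",R.inv().apply(d*10).round(2),"left 10",R.inv().apply([1.22,9.925,0]).round(2))
a=grab_frame("top")[140:320,285:450]; b=grab_frame("scene")[180:420,200:440]
cv2.imwrite("pics/s4.png",np.hstack([cv2.resize(a,None,fx=2.5,fy=2.5),cv2.resize(b,(380,450))]))
```

```text
12.85 [ 0.4075 -0.1191  0.0247] q [ 1.52  1.14 -1.07  2.32  1.11  0.17  1.02] F [ 0.5 -0.  -0.3]
shift [-1.2  1.4  2.8] turn [-0.1  0.3  0.2]
per 10mm fwd [-9.06 -0.    4.23] left 10 [2.6  7.88 5.58]
```

View pics/s4.png

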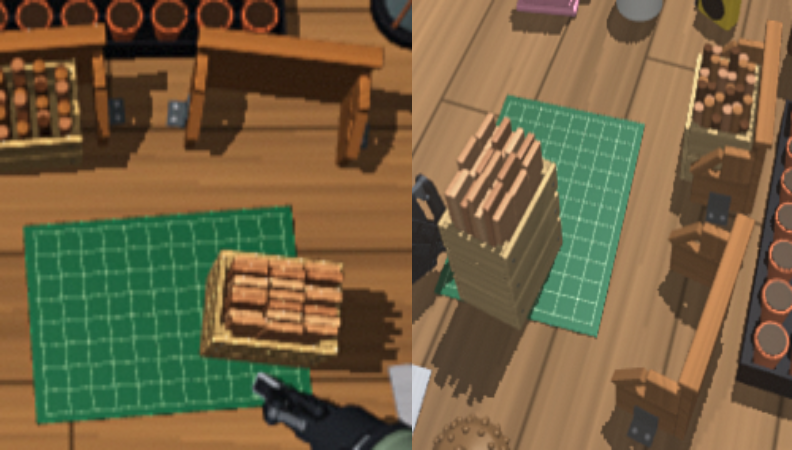

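The shut fingertips sit at (265,383) in front of the middle of the crate's near face, which spans (203,355)-(338,360). Pushing forward gently.

Call:
send_rows --increments '[[[-5.4, 0, 2.5], [0, 0, 0], -1], [[-10.9, 0, 5.1], [0, 0, 0], -1], [[-15.4, 0, 7.2], [0, 0, 0], -1], [[-19.9, 0, 9.3], [0, 0, 0], -1], [[-24.5, 0, 11.4], [0, 0, 0], -1], [[-29, 0, 13.5], [0, 0, 0], -1], [[-33.5, 0, 15.6], [0, 0, 0], -1], [[-38, 0, 17.7], [0, 0, 0], -1], [[-42.6, 0, 19.9], [0, 0, 0], -1], [[-47, 0, 22], [0, 0, 0], -1]]'

```text
clock: 13.95
position: [0.4577, -0.1243, 0.0225]
tool_rot: [2.429, 0.341, 2.74]
force: [-7.2, -0.8, 5.0]
grip_width: 0.0002
finger_force: 3.7
```

Run:
```python
from h import *
inc([.5,-.13,.024],ori(-7,25,38))
im=grab_frame("top")[140:320,285:450]; cv2.imwrite("pics/s5.png",cv2.resize(im,None,fx=3.3,fy=3.3,interpolation=cv2.INTER_CUBIC))
```

```text
13.95 [ 0.4577 -0.1243  0.0225] q [ 1.45  1.18 -1.11  2.23  1.06  0.22  1.03] F [-7.2 -0.8  5. ]
shift [-39.3   0.5  16.7] turn [0.1 0.1 0. ]
```

View pics/s5.png

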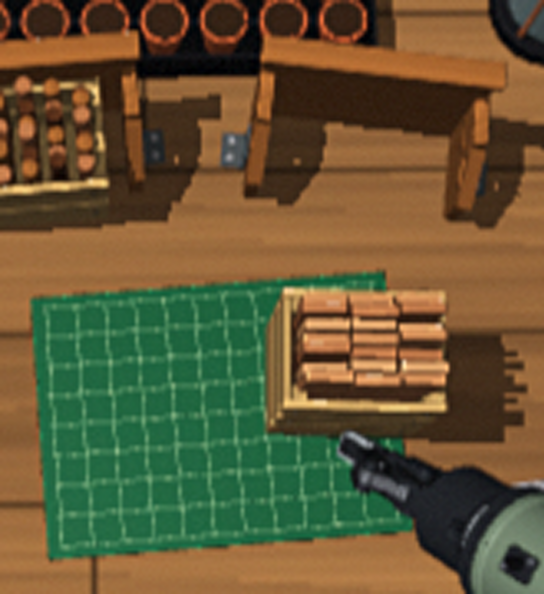

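The crate moved forward about 45 mm but turned to roughly 0°, rim corners (285,290), (445,292), with the tip at (350,445). I'll shift the tip left so the push turns it back.

Call:
send_rows --increments '[[[6, 0, -3], [0, 0, 0], -1], [[10.5, 14.2, 7.2], [0, 0, 0], -1], [[10.5, 14.2, 7.2], [0, 0, 0], -1], [[2, 14.2, 11], [0, 0, 0], -1], [[-3, 14.2, 13.7], [0, 0, 0], -1], [[-8, 14.2, 16], [0, 0, 0], -1], [[-13, 14.2, 18.4], [0, 0, 0], -1], [[-18, 14.2, 20.7], [0, 0, 0], -1], [[-23, 14.2, 23], [0, 0, 0], -1], [[-28, 14.2, 25.3], [0, 0, 0], -1]]'

```text
clock: 15.0
position: [0.496, -0.1112, 0.0225]
tool_rot: [2.428, 0.341, 2.738]
force: [-5.3, 1.1, 0.5]
grip_width: 0.0003
finger_force: 2.5
```

```bash
cat >> h.py <<'E'
def crate(img=None):
    "rim quad of tall crate from top view by hue: pale slats+shims, right of mat centre"
    im=grab_frame("top"); hsv=cv2.cvtColor(im,cv2.COLOR_BGR2HSV)
    m=cv2.inRange(hsv,(20,60,120),(32,200,255)); m[:150]=0;m[330:]=0;m[:,:335]=0;m[:,:][:,460:]=0
    m=cv2.morphologyEx(m,cv2.MORPH_CLOSE,np.ones((15,15)))
    c=max(cv2.findContours(m,0,2)[0],key=cv2.contourArea); r=cv2.minAreaRect(c); return im,r,cv2.boxPoints(r)
E
python3 - <<'E'
from h import *
inc([.5,-.13,.024],ori(-7,25,38))
im,r,b=crate(); print(r); w=ray("top",b,.12);print(w.round(3))
E
```

```text
15.0 [ 0.496  -0.1112  0.0225] q [ 1.37  1.2  -1.13  2.18  1.18  0.24  0.87] F [-5.3  1.1  0.5]
shift [-10.9 -13.4  -8.6] turn [0.1 0.1 0. ]
((381.5, 248.0), (6.0, 21.0), 90.0)
[[ 0.519 -0.067  0.12 ]
 [ 0.519 -0.12   0.12 ]
 [ 0.503 -0.119  0.12 ]
 [ 0.504 -0.067  0.12 ]]
```

Run:
```python
from h import *
im=cv2.imread("pics/s5.png"); h=cv2.cvtColor(im,cv2.COLOR_BGR2HSV)
for n,p in dict(rimL=(292,340),rimF=(360,408),faceF=(340,422),sideL=(277,380),shim=(330,345),shim2=(420,330),shadow=(480,390),shadedwood=(300,150),wood=(400,240),wood2=(150,240),board=(380,70),sidebd=(470,150),seam=(200,330)).items(): print(n,h[p[1]-2:p[1]+3,p[0]-2:p[0]+3].reshape(-1,3).mean(0).round())
```

```text
rimL [ 15. 140.  76.]
rimF [ 18. 135. 186.]
faceF [ 17. 134.  70.]
sideL [ 18. 139. 125.]
shim [ 12. 155. 200.]
shim2 [ 14. 142. 222.]
shadow [ 13. 147.  67.]
shadedwood [ 15. 156.  67.]
wood [ 14. 154. 164.]
wood2 [ 14. 153. 163.]
board [ 13. 182. 178.]
sidebd [ 13. 181. 111.]
seam [ 72. 150. 114.]
```

```bash
cat >> h.py <<'E'
def crate(im=None):
    im=grab_frame("top") if im is None else im; h=cv2.cvtColor(im,cv2.COLOR_BGR2HSV)
    m=((h[...,2]>178)&(h[...,0]>7)&(h[...,0]<24)&(h[...,1]>90)).astype(np.uint8); m[:185]=0;m[330:]=0;m[:,:300]=0;m[:,450:]=0
    m=cv2.morphologyEx(m,cv2.MORPH_CLOSE,np.ones((7,7))); m=cv2.morphologyEx(m,cv2.MORPH_OPEN,np.ones((3,3)))
    cs=cv2.findContours(m,0,2)[0]
    c=max(cs,key=cv2.contourArea); b=cv2.boxPoints(cv2.minAreaRect(c)); w=ray("top",b,.17)[:,:2]
    e=[w[1]-w[0],w[2]-w[1]]; L=[np.linalg.norm(x) for x in e]; s=e[int(L[0]>L[1])]
    a=np.degrees(np.arctan2(s[1],s[0])); a=(a+90)%180-90
    print("centre",w.mean(0).round(4),"sides",np.round(L,3),"yaw",round(a,1),"px",b.mean(0).round(1)); return m
E
python3 - <<'E'
from h import *
crate(cv2.imread("pics/top0.png"))
im=grab_frame("top");cv2.imwrite("pics/raw6.png",im);crate(im)
s=cv2.imread("pics/s3.png");z=np.zeros((480,640,3),np.uint8);z[140:320,285:450]=cv2.resize(s,(165,180),interpolation=cv2.INTER_AREA);crate(z)
s=cv2.imread("pics/s5.png");z[140:320,285:450]=cv2.resize(s,(165,180),interpolation=cv2.INTER_AREA);crate(z)
E
```

```text
centre [0.5077 0.021 ] sides [0.116 0.09 ] yaw 8.8 px [336.6 246.3]
centre [ 0.5472 -0.1213] sides [0.089 0.127] yaw -3.6 px [395.2 229.8]
centre [ 0.472  -0.1204] sides [0.09 0.12] yaw -7.4 px [396.  260.6]
centre [ 0.5085 -0.1207] sides [0.119 0.086] yaw -2.7 px [395.5 245.5]
```

Call:
send_rows --increments '[[[-4.5, 0, 2.1], [0, 0, 0], -1], [[-9, 0, 4.2], [0, 0, 0], -1], [[-13.6, 0, 6.3], [0, 0, 0], -1], [[-18, 0, 8.5], [0, 0, 0], -1], [[-22.6, 0, 10.6], [0, 0, 0], -1], [[-27, 0, 12.7], [0, 0, 0], -1], [[-29, 0, 13.5], [0, 0, 0], -1]]'

```text
clock: 15.8
position: [0.5275, -0.1149, 0.0226]
tool_rot: [2.428, 0.341, 2.739]
force: [-5.5, 0.7, 0.6]
grip_width: 0.0002
finger_force: 2.6
```

Run:
```python
from h import *
inc([.48,-.18,.024],ori(-7,25,38))
crate()
```

```text
15.8 [ 0.5275 -0.1149  0.0226] q [ 1.34  1.23 -1.16  2.11  1.14  0.29  0.9 ] F [-5.5  0.7  0.6]
shift [ 16.7 -54.5 -57. ] turn [0.1 0.1 0. ]
centre [ 0.5768 -0.1278] sides [0.09  0.122] yaw -4.7 px [397.4 217.9]
```

Call:
send_rows --increments '[[[-4.5, 0, 2.1], [0, 0, 0], -1], [[-8, 0, 3.7], [0, 0, 0], -1], [[-11.5, 0, 5.4], [0, 0, 0], -1], [[-15, 0, 7], [0, 0, 0], -1], [[-18.5, 0, 8.6], [0, 0, 0], -1], [[-22, 0, 10.3], [0, 0, 0], -1], [[-25.5, 0, 11.9], [0, 0, 0], -1], [[-29, 0, 13.5], [0, 0, 0], -1], [[-32.5, 0, 15.2], [0, 0, 0], -1], [[-36, 0, 16.8], [0, 0, 0], -1]]'

```text
clock: 16.85
position: [0.5668, -0.1199, 0.0226]
tool_rot: [2.428, 0.341, 2.739]
force: [-4.4, 1.0, 0.0]
grip_width: 0.0
finger_force: 2.1
```

Run:
```python
from h import *
inc([.48,-.18,.024],ori(-7,25,38))
crate()
```

```text
16.85 [ 0.5668 -0.1199  0.0226] q [ 1.3   1.27 -1.19  2.02  1.1   0.35  0.94] F [-4.4  1.   0. ]
shift [ 52.6 -54.4 -73.7] turn [0.1 0.1 0. ]
centre [ 0.6117 -0.1356] sides [0.118 0.096] yaw -2.9 px [400. 204.]
```

Call:
send_rows --increments '[[[-3.6, 0, 1.7], [0, 0, 0], -1], [[-7.2, 0, 3.4], [0, 0, 0], -1], [[-10.9, 0, 5.1], [0, 0, 0], -1], [[-14.5, 0, 6.8], [0, 0, 0], -1], [[-18, 0, 8.5], [0, 0, 0], -1], [[-21.7, 0, 10.1], [0, 0, 0], -1], [[-25.4, 0, 11.8], [0, 0, 0], -1], [[-27.5, 0, 12.8], [0, 0, 0], -1]]'

```text
clock: 17.7
position: [0.5974, -0.1236, 0.0228]
tool_rot: [2.428, 0.342, 2.739]
force: [-3.2, 0.2, -2.1]
grip_width: -0.0005
finger_force: 1.7
```

```bash
sed -i 's/m\[:185\]=0/m[:168]=0/' h.py
python3 - <<'E'
from h import *
R=ori(-7,25,38)
inc([.48,-.18,.024],R)
im=grab_frame("top");m=crate(im)
a=im[140:320,330:450]; b=grab_frame("scene")[150:450,220:440]
cv2.imwrite("pics/s7.png",np.hstack([cv2.resize(a,None,fx=3,fy=3,interpolation=2),cv2.resize(b,(396,540),interpolation=2)]))
E
```

```text
17.7 [ 0.5974 -0.1236  0.0228] q [ 1.27  1.3  -1.21  1.95  1.08  0.4   0.97] F [-3.2  0.2 -2.1]
shift [ 80.5 -54.5 -86.7] turn [0.1 0.1 0. ]
centre [ 0.6425 -0.1432] sides [0.105 0.124] yaw -7.1 px [402.6 191.9]
```

Call:
send_rows --increments '[[[5, 0, -2.3], [0, 0, 0], -1], [[5, -9.8, -6], [0, 0, 0], -1], [[3, -9.8, -6], [0, 0, 0], -1], [[-2, -9.8, -3.5], [0, 0, 0], -1], [[-5.2, -9.8, -1.8], [0, 0, 0], -1], [[-8.8, -9.8, -0.1], [0, 0, 0], -1], [[-12.4, -9.8, 1.5], [0, 0, 0], -1], [[-16, -9.8, 3.2], [0, 0, 0], -1], [[-19.7, -9.8, 5], [0, 0, 0], -1]]'

```text
clock: 18.7
position: [0.6158, -0.1359, 0.0196]
tool_rot: [2.429, 0.341, 2.739]
force: [-4.4, 0.4, -1.1]
grip_width: 0.0
finger_force: 2.0
```

Run:
```python
from h import *
R=ori(-7,25,38)
inc([.48,-.18,.024],R)
im=grab_frame("top");m=crate(im)
a=im[140:320,330:450]; b=grab_frame("scene")[150:450,220:440]
cv2.imwrite("pics/s8.png",np.hstack([cv2.resize(a,None,fx=3,fy=3,interpolation=2),cv2.resize(b,(396,540),interpolation=2)]))
```

```text
18.7 [ 0.6158 -0.1359  0.0196] q [ 1.26  1.33 -1.24  1.89  1.05  0.45  1.02] F [-4.4  0.4 -1.1]
shift [100.  -44.7 -91.7] turn [0.1 0.1 0. ]
centre [ 0.6631 -0.1463] sides [0.092 0.126] yaw -7.3 px [403.5 183.8]
```

View pics/s8.png

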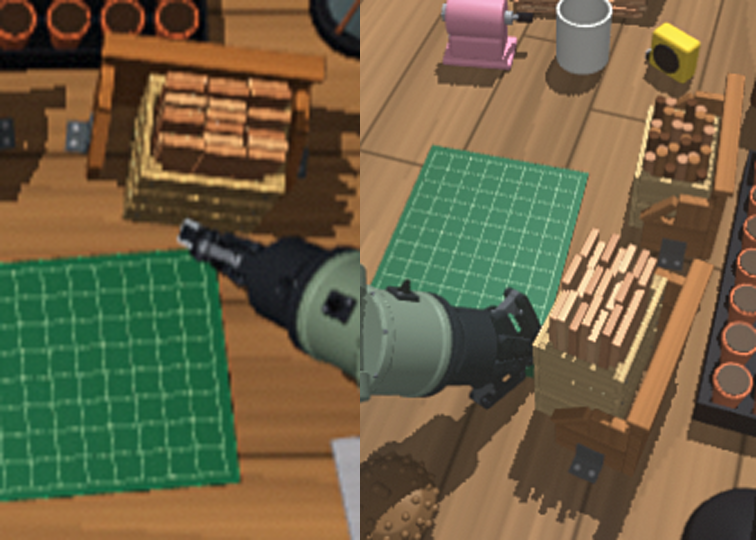

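The crate stands upright inside the stall, square to the back board at (215,60), between both side boards; about 20–25 mm remain. I'll push until the force rises.

Call:
send_rows --increments '[[[-3.2, 0, 1.5], [0, 0, 0], -1], [[-6.3, 0, 2.9], [0, 0, 0], -1], [[-9, 0, 4.2], [0, 0, 0], -1], [[-11.8, 0, 5.5], [0, 0, 0], -1], [[-14.5, 0, 6.8], [0, 0, 0], -1], [[-16.3, 0, 7.6], [0, 0, 0], -1]]'

```text
clock: 19.4
position: [0.6335, -0.138, 0.0199]
tool_rot: [2.428, 0.341, 2.739]
force: [-5.7, 0.2, 1.8]
grip_width: -0.0001
finger_force: 2.7
```

Call:
send_rows --increments '[[[-1.8, 0, 0.8], [0, 0, 0], -1], [[-3.6, 0, 1.7], [0, 0, 0], -1]]'

```text
clock: 19.6
position: [0.6366, -0.1379, 0.0197]
tool_rot: [2.429, 0.34, 2.74]
force: [-21.7, 1.6, 10.6]
grip_width: 0.0002
finger_force: 11.0
```

Call:
send_rows --increments '[[[-1.8, 0, 0.8], [0, 0, 0], -1], [[-3.6, 0, 1.7], [0, 0, 0], -1]]'

```text
clock: 19.8
position: [0.6376, -0.1373, 0.0193]
tool_rot: [2.43, 0.336, 2.744]
force: [-74.6, -13.1, 46.5]
grip_width: -0.0001
finger_force: 36.3
```

Seated against the board; backing off gradually.

Call:
send_rows --increments '[[[2, 0, -0.9], [0, 0, 0], -1], [[4, 0, -1.9], [0, 0, 0], -1], [[7, 0, -3.3], [0, 0, 0], -1], [[15, 0, -7], [0, 0, 0], -1], [[30, 0, -14], [0, 0, 0], -1], [[55, 0, -26], [0, 0, 0], -1], [[55, 0, -26], [0, 0, 0], -1], [[55, 0, -26], [0, 0, 0], -1]]'

```text
clock: 20.6
position: [0.5807, -0.1324, 0.0201]
tool_rot: [2.429, 0.342, 2.738]
force: [-0.2, 1.0, 0.2]
grip_width: 0.0002
finger_force: 0.0
```

```bash
sed -i 's/m\[:168\]=0/m[:160]=0/' h.py
python3 - <<'E'
from h import *
o=observe();print(o["position"],o["force"])
im=grab_frame("top");crate(im);crate(grab_frame("top"))
# compare other things with the first pictures
s0=cv2.imread("pics/top0.png");d=cv2.absdiff(im,s0).max(2)>40
for n,(x,y) in dict(mug=(208,252),tape=(208,206),sharp=(222,308),stack=(170,268),kindl=(293,182),jar=(485,190),dish=(473,250),scraper=(473,305)).items(): print(n,d[y-25:y+25,x-25:x+25].mean().round(3))
E
```

```text
[ 0.58072857 -0.13242694  0.02012083] [-0.15008772  0.96497908  0.20187607]
centre [ 0.6794 -0.1446] sides [0.117 0.091] yaw -3.0 px [402.5 177.5]
centre [ 0.6947 -0.1452] sides [0.117 0.06 ] yaw -3.0 px [402.5 171.5]
mug 0.0
tape 0.0
sharp 0.0
stack 0.0
kindl 0.0
jar 0.0
dish 0.552
scraper 0.64
```

Call:
send_rows --increments '[[[-12, 23, -27], [0, 0, 0], -1], [[-25, 46, -53], [0, 0, 0], -1], [[-38, 70, -80], [0, 0, 0], -1], [[-50, 93, -107], [0, 0, 0], -1], [[20, 160, -107], [0, 0, 0], -1], [[40, 200, -107], [0, 0, 0], -1], [[40, 200, -107], [0, 0, 0], -1], [[40, 200, -107], [0, 0, 0], -1]]'

```text
clock: 21.5
position: [0.511, -0.0106, 0.2074]
tool_rot: [2.431, 0.344, 2.746]
force: [0.7, -0.5, -0.5]
grip_width: 0.0003
finger_force: 0.0
```

Run:
```python
from h import *
o=observe();print(o["position"],o["force"])
im=grab_frame("top");cv2.imwrite("pics/end.png",im);s0=cv2.imread("pics/top0.png");sc=grab_frame("scene");d=cv2.absdiff(im,s0).max(2)>40
for n,(x,y) in dict(kindl=(293,182),jar=(485,190),dish=(473,250),scraper=(473,305)).items(): print(n,d[y-25:y+25,x-25:x+25].mean().round(3))
d2=cv2.absdiff(sc,cv2.imread("pics/scene0.png")).max(2)>40
for n,(x,y) in dict(scraper=(170,408),dish=(236,428)).items(): print("scene",n,d2[y-25:y+25,x-25:x+25].mean().round(3))
m=crate(im);P=[]
for x in range(378,424):
    r=np.nonzero(m[160:230,x])[0]
    if len(r):P.append((x,160+r.max()))
P=np.array(P,float);w=ray("top",P,.15)
k=np.polyfit(w[:,1],w[:,0],1)
res=abs(np.polyval(k,w[:,1])-w[:,0]);g=res<np.median(res)*2.5;k=np.polyfit(w[g,1],w[g,0],1)
print("front rim yaw",-np.degrees(np.arctan(k[0])),"x at y=-.14",np.polyval(k,-.14),g.sum(),len(g)); print(P[::5].tolist())
```

```text
[ 0.51099157 -0.01063604  0.20742084] [ 0.69069965 -0.54302968 -0.47317542]
kindl 0.0
jar 0.0
dish 0.116
scraper 0.882
scene scraper 0.925
scene dish 0.004
centre [ 0.6837 -0.143 ] sides [0.093 0.118] yaw -6.4 px [401.8 175.9]
front rim yaw -0.983782689689909 x at y=-.14 0.6532376290155428 44 46
[[378.0, 191.0], [383.0, 191.0], [388.0, 178.0], [393.0, 193.0], [398.0, 193.0], [403.0, 182.0], [408.0, 194.0], [413.0, 183.0], [418.0, 195.0], [423.0, 195.0]]
```

Run:
```python
from h import *
inc([.46,.15,.30],ori(-7,0,0))
```

```text
21.6 [ 0.5132 -0.0143  0.2064] q [ 1.35  0.87 -1.47  2.24  0.84  0.32  0.74] F [ 0.9 -0.7  1. ]
shift [ 75.  181.2 -10.3] turn [37.4 24.2 -8.2]
```

Call:
send_rows --increments '[[[10, 30, -10], [5, 3, -1], -1], [[20, 60, -10], [11, 7, -2], -1], [[35, 90, -10], [17, 11, -4], -1], [[50, 120, -10], [23, 15, -5], -1], [[65, 150, -10], [30, 19, -6.5], -1], [[75, 181, -10], [37.4, 24.2, -8.2], -1], [[75, 181, -10], [37.4, 24.2, -8.2], -1], [[75, 181, -10], [37.4, 24.2, -8.2], -1], [[75, 181, -10], [37.4, 24.2, -8.2], -1]]'

```text
clock: 22.5
position: [0.4607, 0.1517, 0.2998]
tool_rot: [3.139, -0.002, 3.021]
force: [-0.4, -0.5, 0.1]
grip_width: -0.0002
finger_force: 0.0
```

Run:
```python
from h import *
o=observe();print(o["position"],o["force"],abs(o["qd"]).max())
im=grab_frame("top");d=cv2.absdiff(im,cv2.imread("pics/top0.png")).max(2)>40
d2=cv2.absdiff(grab_frame("scene"),cv2.imread("pics/scene0.png")).max(2)>40
for n,(x,y) in dict(dish=(473,250),scraper=(473,305),jar=(485,190),kindl=(293,182)).items(): print(n,d[y-25:y+25,x-25:x+25].mean().round(3))
for n,(x,y) in dict(scraper=(170,408),dish=(236,428)).items(): print("scene",n,d2[y-25:y+25,x-25:x+25].mean().round(3))
crate(im)
```

```text
[0.46066424 0.15168934 0.29978814] [-0.40148348 -0.48764181  0.12105896] 0.07374663305651943
dish 0.0
scraper 0.644
jar 0.0
kindl 0.292
scene scraper 0.689
scene dish 0.0
centre [ 0.6947 -0.1452] sides [0.117 0.06 ] yaw -3.0 px [402.5 171.5]
```

Run:
```python
from h import *
for n in("top","scene"):
    for im in (cv2.imread(f"pics/{n}0.png"),grab_frame(n)):
        h=cv2.cvtColor(im,cv2.COLOR_BGR2HSV); m=(h[...,1]<70).astype(np.uint8)
        z=np.zeros_like(m); s=np.s_[270:340,430:520] if n=="top" else np.s_[355:460,115:225]; z[s]=m[s]
        c=max(cv2.findContours(z,0,2)[0],key=cv2.contourArea); r=cv2.minAreaRect(c); print(n,[np.round(x,1) for x in r],cv2.contourArea(c),"V",h[...,2][z>0].mean().round())
```

```text
top [array([472.2, 303.9]), array([43.2, 59.8]), np.float64(82.6)] 2324.0 V 168.0
top [array([467. , 309.5]), array([59., 74.]), np.float64(90.0)] 3365.0 V 104.0
scene [array([168.2, 408.5]), array([62.4, 88.9]), np.float64(19.7)] 4893.5 V 201.0
scene [array([168.1, 408.5]), array([62.6, 88.9]), np.float64(19.7)] 4885.0 V 134.0
```

The scraper's outline hasn't moved; the difference was only the arm's shadow.

```bash
python3 -c "
from workcell import *
print(job_done())"
```

```text
the job is handed in; nothing more can be done
None
```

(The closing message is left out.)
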